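# Fish a pigment canister out of a deep rack well with a hook picker

## Task

The blue-lidded pigment canister has been dropped into one of the two deep, narrow wells of the wooden rack, where fingers cannot reach it. Take the red-handled hook picker from its stand, feel for the canister's swinging wire bail (it has flopped to one side or the other), lift the canister out on the hook, and set it down gently, upright on the cork mat without touching it with the fingers. Unhook it, hang the picker back in the fork of its stand, and leave the yellow-lidded canister in its well.

Things in the scene. Friction and masses are not known exactly. Their poses are not given: they have to be found in the camera images.
- picker: Hook picker, 168 mm tall, 0.12 kg, hanging upright (z up). Origin: on the shaft axis at the underside of a steel collar, 28 mm across, z = 0 to 5 mm, that rests on the stand's fork. Above it a red handle 32 mm along own x, 16 mm along own y (grip across y from above), z = 5 to 63 mm. Below, a straight 8 mm shaft with a J hook at its foot, toe along own -x; see hook_seat.
- hook_seat (a point): Point on the picker's J hook at (-8, 0, -99) mm in the picker's frame: top of the hook's 6 mm bar, midway between shaft and tip. The bar's underside, the lowest part, is at z = -105 mm; the upturned 6 mm tip at x = -16 mm has its top at z = -89 mm. The gap between shaft and tip is 9 mm.
- stand: Fixed grey picker stand, base 130 x 100 x 12 mm, origin on the bench under the picker's place. A post at own +x (front face at x = 43 mm) carries a level fork plate 8 mm thick, top 132 mm up, with a slot 16 mm wide along own x, open to own -x (prongs end at x = -26 mm), closed at x = 18 mm. Nothing is higher than the fork; the picker can be lifted straight up out of the slot.
- stand_seat (a point): Centre of the collar's place on top of the fork, 132 mm above the bench; the picker's origin is here when it hangs properly, shaft in the slot, collar on both prongs, toe towards the open end.
- rack: Fixed wooden rack, 104 mm (own x) by 198 mm (own y), rim 135 mm high, origin under its centre. Two square wells side by side along own y, each 84 x 84 mm inside, centres at own y = +47 and -47 mm, floor 8 mm above the bench, walls 10 mm.
- well_left (a point): Centre of the mouth of the well at the rack's own +y, at rim height.
- well_right (a point): Centre of the mouth of the well at the rack's own -y, at rim height.
- blue_can: Closed round metal pigment canister with a blue lid, 62 mm across, 0.3 kg (varies by a third), loose in either well. Origin: centre of its underside, z up. Flat lid top 36 mm up; two lugs at own x = +-21.5 mm, tops 44 mm up, with the legs of its wire bail beside them; see blue_bail_pivot.
- blue_bail_pivot (a point): Middle of the bail's hinge axis (the can's own x), 40 mm above its underside. Bail: U of 5 mm wire, legs at x = +-26 mm, crossbar 28 mm from the axis. It swings freely, 0.75 rad either way from upright, and lies flopped at one stop, unknown which: crossbar 19 mm to own +y or -y, its underside 22 mm above the lid, so the hook (16 mm tall) passes under between the legs.
- yellow_can: The same canister with a yellow lid, in the other well; stays there. Origin: centre of its underside.
- mat: Cork mat, 150 x 150 x 5 mm, fixed on the bench; origin: centre of its underside.

How it is judged:
By the outcome, as a careful person would: the job done as asked, in the order asked, and still so for the second after the job is handed in, with the robot touching nothing.
It also fails if it takes over 72 s, if anything falls off the work surface, if the arm or the gripper's body presses on something with over 40 N, if the wrist force passes 120 N, or if a joint passes its speed limit or range.

## Robot

A 7-joint arm with a two-finger parallel gripper is mounted at the origin on the work surface; the furniture and walls round the work are solid. World frame = base frame: x ahead of the robot, y to its left, z up, the work surface at z = 0. Lengths are in mm, angles in rad, forces in N, time in s.
With the tool pointing down it reaches from about 425 to 825 mm from the base axis. Payload 3.6 kg.
Tool frame: the origin (TCP) lies midway between the tips of the shut fingers; the grasp point (between the pads) lies 19 mm behind it; z points along the fingers, y is the line along which they close (so a half turn about z gives the same grasp; the last joint's range is limited). The gripper opens to 93 mm and grips with 3 to 60 N. Pads are 15 mm wide; open, the fingers measure 128 mm over their backs; the gripper's body (75 mm by 188 mm) begins 65 mm behind the grasp point.
Start: joints at [1.204, 0.615, -0.013, 1.423, 0.008, 1.103, -0.04], TCP at [216.655, -612.799, 218.64] pointing down, gripper open.
Joint ranges: [-3.12, 3.12], [-0.3, 2.06], [-1.34, 1.32], [0.26, 2.42], [-1.36, 4.5], [0.01, 1.98], [-2.84, 2.84]. Speed limits (rad/s): [2.79, 2.79, 3.14, 3.14, 3.14, 3.14, 3.14].

## Interface

Orientations are given as a 3x3 rotation matrix whose columns are the frame's x, y, z axes.
In Python, from station import * gives the robot as it stands.
- The arm moves only by the tool drive_tool, never from a script. Its argument "rows" is text: rows parted by semicolons, each of 7 numbers parted by spaces: the shift along the tool's x, y, z in units of 0.03 m (1.0 is 0.03 m), then the turn, a rotation vector about the tool's x, y, z in units of 10 degrees (1.0 is 10 degrees), then the opening, from 0 (shut) to 1 (fully open). A call has 1 to 20 rows; each row shifts and turns the commanded pose from where the row before left it, along the tool's axes as they then stand; what a row does not reach is not made up. A row lasts 1/8 s, in which the tool goes at most 62.5 mm and 10.7 degrees, less where a joint would pass 70% of its speed; a pose out of reach is approached as far as the arm can. A call with a number of a shift or a turn outside -1 to 1 is refused whole. A call with a gripper value outside its range is refused whole. The fingers move at their own pace and stop on an object; "force" is the grip in N (left out, the last holds). Time passes only in rows, so rows that do not move let the fingers close. It gives the time, the measured TCP pose, the force, the opening and the grip force at its end, in the units of the state.
- state(): the state, without advancing time (a new reading comes with each control period).
- grab_frame(name): name is "scene" or "top" or "wrist"; returns a dict with "frame" (480x640x3 uint8, red, green, blue), "vertical_fov" (degrees; the focal length in pixels is half the picture's height over the tangent of half this angle, whatever the lens; pixels are square), "cx", "cy" (the principal point, pixels), "origin" and "orientation" of the camera in the world; the wrist camera has in their place "hand_eye" (4x4, takes a point from camera to tool coordinates, whose origin is the TCP and whose axes are the flange's). Camera axes: x right, y down, z forward; pixel columns grow to the right and rows downward; lengths in mm; the calibration is good to about 2 mm. A picture is of the moment at which its call begins: read the wrist's pose just before it. There is no depth.
- close_job(): hands the job in; it is judged then, once.
Trained networks look in a picture, given as the dict that the camera call returned (one of the last four; its "shot" number tells which), for a name from the list of things; names that differ only in an ending like _2 or _b are one class to them, and where a whole thing is asked for, a point or a joint stands for the part that bears it (a point fixed in the world has none). Each returns a list of dicts, best first, with "conf" (0 to 1); they miss things now and then, are a little off and sometimes report something else, mostly with a low value. They report only what shows in the picture. A call takes as long as a camera call.
- search_frame(picture, name): "position" ([column, row] in pixels, amid what is visible of it).
- place_of(picture, name): "position" ([column, row] in pixels: a listed point, or the origin of a listed thing).
The state is a dict: "t": time; "joint_pos": joint angles; "qd": joint speeds; "joint_efforts": joint torques, N m; "position": TCP position; "eef_rot": TCP orientation; "wrist_force": force on the tool from outside, world axes, zero at the start; "moment": the same for the moment, N m; "opening": opening from 0.0 (shut) to 1.0 (fully open); "grasp_force": force on a finger pad.
Only numpy, scipy, OpenCV 4.12 (cv2) and the standard library are available. Lean on these libraries where they do the work, as an engineer would, in place of code of your own. Each camera call takes 0.05 s, during which the arm holds its last target. There are 200 camera calls.

## Working session

There is one attempt and no reset: what is moved stays moved. The work goes in short steps, Python scripts to look and compute and a tool call to move; the robot and the scene stay as the last step left them, time stands still between calls to the robot, and variables do not carry over. Pictures are saved under pics/ and viewed, at most 10 in all, crops included, and the job is handed in when it is done.

Besides the shell and the picture viewer there is one more tool, called after "Call:" as name(argument=value, ...) on one line, values as JSON. drive_tool: Moves the arm, as the interface text tells. Shifts and turns lie within -1 to 1; 1 stands for 0.03 m of shift or 10 degrees of turn. Its arguments: {"type":"object","properties":{"rows":{"type":"string"},"force":{"type":"number"}},"required":["rows"]}

```bash
mkdir -p pics; ls
cat > h.py <<'E'
from station import *
import numpy as np, cv2
def K(p):
    f=240/np.tan(np.radians(p["vertical_fov"])/2); return f,p["cx"],p["cy"]
def pose(p,s=None):
    if "hand_eye" in p:
        T=np.eye(4);T[:3,:3]=s["eef_rot"];T[:3,3]=s["position"];T=T@np.array(p["hand_eye"]);return T[:3,:3],T[:3,3]
    return np.array(p["orientation"]),np.array(p["origin"])
def ray(p,px,s=None):
    f,cx,cy=K(p);R,o=pose(p,s);return o,R@np.array([(px[0]-cx)/f,(px[1]-cy)/f,1])
def atz(p,px,z,s=None):
    o,d=ray(p,px,s);return o+d*(z-o[2])/d[2]
def proj(p,P,s=None):
    f,cx,cy=K(p);R,o=pose(p,s);q=R.T@(np.array(P)-o);return q[:2]/q[2]*f+[cx,cy]
def save(p,n): cv2.imwrite("pics/"+n+".png",p["frame"][:,:,::-1])
E
python3 - <<'E'
from h import *
np.set_printoptions(precision=1,suppress=True)
Z=dict(picker=132,hook_seat=33,stand=0,stand_seat=132,rack=0,well_left=135,well_right=135,blue_can=8,blue_bail_pivot=48,yellow_can=8,mat=0)
for c in("top","scene"):
    p=grab_frame(c);save(p,c)
    for n,z in Z.items():
        for r in place_of(p,n)[:2]: print(c,n,round(r["conf"],2),np.array(r["position"]),atz(p,r["position"],z))
print(state()["eef_rot"],state()["t"])
a=cv2.imread("pics/top.png");b=cv2.imread("pics/scene.png")
cv2.imwrite("pics/both.png",cv2.resize(np.vstack([a,b]),(400,600)))
E
```

```text
pics
top picker 0.7 [171.9 267.9] [498.6 303.9 132. ]
top hook_seat 0.71 [181.6 278.4] [493.  310.3  33. ]
top stand 0.73 [182.4 279.6] [495.1 317.1   0. ]
top stand_seat 0.67 [171.9 269.8] [495.  303.7 132. ]
top rack 0.7 [312.6 226.7] [611.5  49.    0. ]
top well_left 0.82 [280.2 211.2] [609.2 105.4 135. ]
top well_left 0.39 [332.3 213.8] [605.5   7.3 135. ]
top well_right 0.77 [332. 210.] [612.8   7.9 135. ]
top well_right 0.58 [332.2 221.2] [591.2   7.2 135. ]
top blue_can 0.79 [329.5 229.4] [604.4  13.3   8. ]
top blue_bail_pivot 0.74 [329.2 221.4] [611.8  13.8  48. ]
top yellow_can 0.72 [288.9 229.3] [603.4  98.2   8. ]
top yellow_can 0.37 [330.9 220.7] [623.1  10.6   8. ]
top mat 0.79 [488.8 294. ] [ 475.2 -314.5    0. ]
scene picker 0.98 [245.  311.3] [500.7 300.4 132. ]
scene hook_seat 0.56 [252.9 350.8] [486.1 306.6  33. ]
scene stand 0.84 [250.4 361.9] [491.5 312.6   0. ]
scene stand 0.21 [245.  316.6] [590.5 226.3   0. ]
scene rack 0.95 [288.2 275.5] [602.2  55.4   0. ]
scene well_left 0.76 [270.5 240.8] [610.4 101.8 135. ]
scene well_left 0.34 [250.3 360.6] [409.9 380.9 135. ]
scene well_right 0.66 [296.9 222.8] [607.7   6.3 135. ]
scene well_right 0.22 [400.4 226.5] [ 393.3 -131.2  135. ]
scene mat 0.56 [398.4 226.9] [ 477.5 -311.4    0. ]
scene mat 0.51 [245.6 312.5] [598.5 216.    0. ]
[[ 0.9  0.3  0. ]
 [ 0.3 -0.9  0. ]
 [ 0.  -0.  -1. ]] 1.2
```

View pics/top.png

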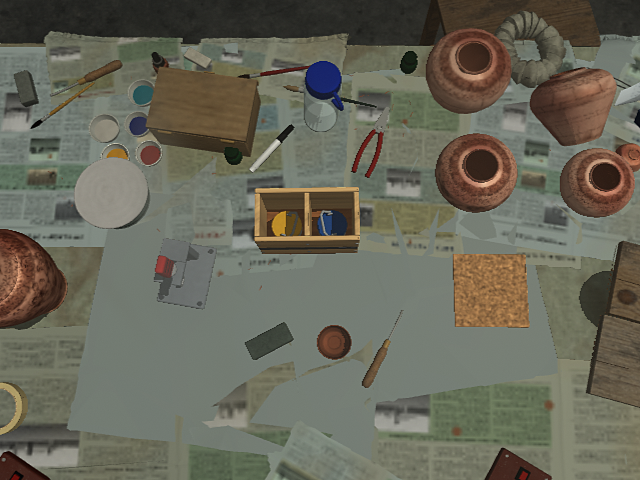

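View pics/scene.png

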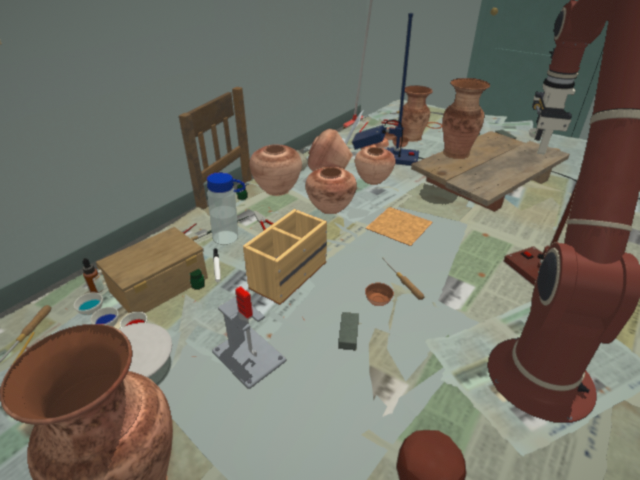

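The blue can is in the right-hand well (330,222) and yellow in the left (286,222). The stand is at about (183,272) and the mat at (490,290). I'll zoom in on the saved picture.

```bash
cat >> h.py <<'E'
def go(P,yaw=None):
    """P: TCP target; yaw: world direction angle (deg) of tool x axis, pointing down. prints shifts in tool units"""
    s=state();R=np.array(s["eef_rot"]);d=R.T@(np.array(P,float)-s["position"])/30
    y0=np.degrees(np.arctan2(R[1,0],R[0,0]))
    t="" 
    if yaw is not None:
        Rt=np.array([[np.cos(np.radians(yaw)),np.sin(np.radians(yaw)),0],[np.sin(np.radians(yaw)),-np.cos(np.radians(yaw)),0],[0,0,-1]])
        t=f"turn(tool units) {np.round(cv2.Rodrigues(R.T@Rt)[0].ravel()/np.radians(10),2)} shift if after turn {np.round(Rt.T@(np.array(P,float)-s['position'])/30,2)}"
    print("shift",np.round(d,2),"yaw0",round(y0,1),t)
E
python3 - <<'E'
from h import *
a=cv2.imread("pics/top.png")
c=cv2.resize(a[230:316,145:225],None,fx=5,fy=5,interpolation=2); d=cv2.resize(a[180:256,250:364],None,fx=3.4,fy=3.4,interpolation=2)
o=np.zeros((430,800,3),np.uint8);o[:c.shape[0],:400]=c;o[:d.shape[0],405:405+d.shape[1]]=d[:,:395]
cv2.imwrite("pics/zoom.png",o)
go([560,30,380],0);go([500,300,330],0)
E
```

```text
shift [ 17.93 -16.39  -5.38] yaw0 19.5 turn(tool units) [-0.   -0.    1.95] shift if after turn [ 11.44 -21.43  -5.38]
shift [ 19.05 -25.54  -3.71] yaw0 19.5 turn(tool units) [-0.   -0.    1.95] shift if after turn [  9.44 -30.43  -3.71]
```

View pics/zoom.png

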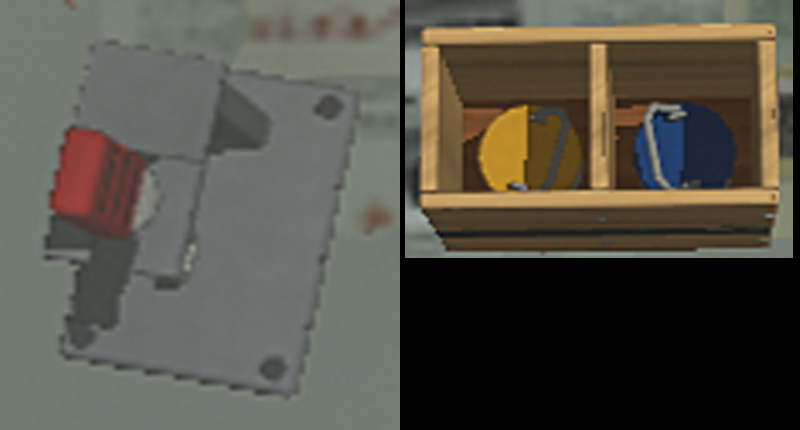

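The stand's open end faces the robot, with stand yaw about −11°. The blue bail is flopped to the left (+y) with its hinge roughly along world x. Next I'll move above the rack, tool x towards +y.

Call:
drive_tool(rows="0 0 -0.8 0 0 -1 1;0 0 -0.8 0 0 -1 1;0 0 -0.8 0 0 -1 1;0 0 -0.8 0 0 -1 1;0 0 -0.8 0 0 -1 1;0 0 -0.8 0 0 -1 1;0 0 -0.6 0 0 -1 1")

```text
t: 2.08
position: [216.6, -613.0, 381.9]
eef_rot: [[0.004, 1.0, 0.0], [1.0, -0.004, -0.001], [-0.001, 0.0, -1.0]]
wrist_force: [-0.1, -0.3, -0.2]
opening: 0.997
grasp_force: 0.0
```

Call:
drive_tool(rows="1 0.6 0 0 0 0 1;1 0.6 0 0 0 0 1;1 0.6 0 0 0 0 1;1 0.6 0 0 0 0 1;1 0.6 0 0 0 0 1;1 0.6 0 0 0 0 1;1 0.6 0 0 0 0 1;1 0.6 0 0 0 0 1;1 0.6 0 0 0 0 1;1 0.6 0 0 0 0 1;1 0.6 0 0 0 0 1;1 0.6 0 0 0 0 1;1 0.6 0 0 0 0 1;1 0.6 0 0 0 0 1;1 0.6 0 0 0 0 1;1 0.6 0 0 0 0 1;1 0.6 0 0 0 0 1;1 0.6 0 0 0 0 1;1 0.6 0 0 0 0 1;0.6 0.4 0 0 0 0 1")

```text
t: 4.58
position: [576.6, -26.1, 380.7]
eef_rot: [[0.007, 1.0, 0.0], [1.0, -0.007, 0.001], [0.001, 0.0, -1.0]]
wrist_force: [0.3, -0.4, -0.0]
opening: 1.0
grasp_force: 0.0
```

Run:
```python
from h import *
np.set_printoptions(precision=1,suppress=True)
s=state();p=grab_frame("wrist");save(p,"w1");print(s["t"],s["position"],np.array(s["eef_rot"]),p["hand_eye"])
for n,z in dict(blue_can=8,blue_bail_pivot=48,rack=0,well_right=135,well_left=135,yellow_can=8).items():
    for r in place_of(p,n)[:2]: print(n,round(r["conf"],2),np.array(r["position"]),atz(p,r["position"],z,s))
```

```text
4.575 [576.6 -26.1 380.7] [[ 0.  1.  0.]
 [ 1. -0.  0.]
 [ 0.  0. -1.]] [[  -0.    -1.    -0.2   68.8]
 [   1.    -0.     0.    -0. ]
 [  -0.    -0.2    1.  -166.4]
 [   0.     0.     0.     1. ]]
blue_can 0.59 [330.9 137.8] [598.3  58.8   8. ]
blue_can 0.56 [332.  171.6] [600.1  10.1   8. ]
blue_bail_pivot 0.95 [334.4 175.8] [601.7   6.7  48. ]
rack 0.83 [334.1 139.1] [603.4  57.1   0. ]
well_right 0.92 [340.4 180.9] [604.4   7.1 135. ]
well_left 0.57 [340.9  88.6] [604.  106.1 135. ]
yellow_can 0.7 [335.4 104.9] [604.6 104.    8. ]
```

View pics/w1.png

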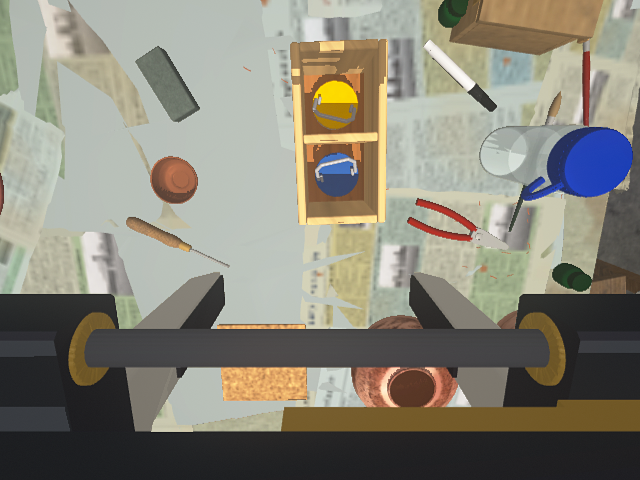

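The wrist view (up = +y, right = +x) shows the blue bail crossbar at about (337,160), on the +y side of the pivot (336,176). I'll zoom for the geometry.

Run:
```python
from h import *
a=cv2.imread("pics/w1.png")
cv2.imwrite("pics/w1z.png",cv2.resize(a[132:224,292:388],None,fx=6,fy=6,interpolation=2))
```

```text
(no output)
```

View pics/w1z.png

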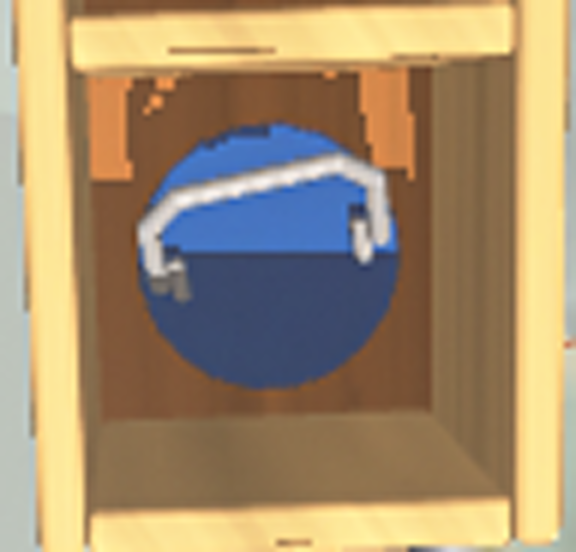

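Run:
```python
from h import *
np.set_printoptions(precision=1,suppress=True)
s=state();p=grab_frame("wrist")
f=lambda x,y,z:atz(p,[x/6+292,y/6+132],z,s)
print("lid",f(270,257,44),"lugs",f(181,275,52),f(361,235,52),"bar",f(165,205,68),f(345,162,68),"mid",f(255,183,68))
print("well corners floor",f(90,70,8),f(432,70,8),f(105,415,8),f(432,408,8))
print("rim in",f(72,65,135),f(512,55,135),f(92,515,135),f(510,500,135))
go([470,290,300],169)
```

```text
lid [604.8   3.3  44. ] lugs [583.9   0.   52. ] [625.2   8.6  52. ] bar [580.2  16.6  68. ] [619.9  25.4  68. ] mid [600.1  21.1  68. ]
well corners floor [562.6  46.4   8. ] [646.4  45.4   8. ] [564.9 -38.5   8. ] [648.1 -37.7   8. ]
rim in [562.5  45.7 135. ] [644.8  46.5 135. ] [564.7 -40.  135. ] [647.  -37.9 135. ]
shift [10.6 -3.6  2.7] yaw0 89.3 turn(tool units) [-0.  0. -8.] shift if after turn [5.5 9.8 2.7]
```

Call:
drive_tool(rows="1 -0.05 0.2 0 0 0 1;1 -0.05 0.2 0 0 0 1;1 -0.05 0.2 0 0 0 1;1 -0.05 0.2 0 0 0 1;1 -0.05 0.2 0 0 0 1;1 -0.05 0.2 0 0 0 1;1 -0.05 0.2 0 0 0 1;1 -0.05 0.2 0 0 0 1;1 -0.05 0.2 0 0 0 1;1 -0.05 0.2 0 0 0 1;0.5 0 0 0 0 -1 1;0 0 0 0 0 -1 1;0 0 0 0 0 -1 1;0 0 0 0 0 -1 1;0 0 0 0 0 -1 1;0 0 0 0 0 -1 1;0 0 0 0 0 -1 1;0 0 0 0 0 -1 1;0 0 0 0 0 0 0.5")

```text
t: 7.35
position: [564.5, 285.9, 320.6]
eef_rot: [[-0.982, 0.186, -0.0], [0.186, 0.982, -0.0], [0.0, -0.0, -1.0]]
wrist_force: [-0.3, 0.2, 0.5]
opening: 0.934
grasp_force: 0.0
```

Run:
```python
from h import *
np.set_printoptions(precision=1,suppress=True)
s=state();p=grab_frame("wrist");save(p,"w2");print(s["t"],s["position"],np.array(s["eef_rot"])[:,0])
for n,z in dict(picker=132,stand_seat=132,stand=0,hook_seat=33).items():
    for r in place_of(p,n)[:1]: print(n,round(r["conf"],2),np.array(r["position"]),atz(p,r["position"],z,s))
print(proj(p,[496,303,195],s))
```

```text
7.35 [564.5 285.9 320.6] [-1.   0.2  0. ]
picker 0.63 [324.6 143.7] [494.2 307.8 132. ]
stand_seat 0.95 [320.7 142. ] [491.9 304.4 132. ]
stand 0.85 [319.6 145.7] [494.3 304.1   0. ]
hook_seat 0.24 [ 69.5 304.8] [639.6 -76.6  33. ]
[320.8 146.1]
```

View pics/w2.png

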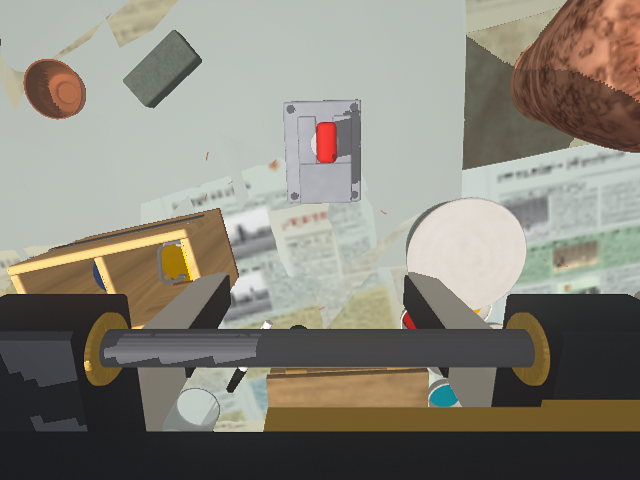

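Run:
```python
from h import *
np.set_printoptions(precision=1,suppress=True)
a=cv2.imread("pics/w2.png")
s=state();p=grab_frame("wrist")
h=p["frame"].astype(int);m=((h[:,:,0]>150)&(h[:,:,1]<90)&(h[:,:,2]<90)).astype(np.uint8);m[:90]=0;m[210:]=0;m[:,:280]=0;m[:,370:]=0
print(K(p));ys,xs=np.nonzero(m);print(xs.min(),xs.max(),ys.min(),ys.max(),cv2.minAreaRect(np.c_[xs,ys].astype(np.float32)))
cv2.imwrite("pics/w2z.png",cv2.resize(a[90:215,270:375],None,fx=4.7,fy=4.7,interpolation=2))
```

```text
(np.float64(354.2725875247738), 316.5760455150559, 239.3392905771039)
316 334 123 163 ((325.0, 143.0), (40.0, 18.0), 90.0)
```

View pics/w2z.png

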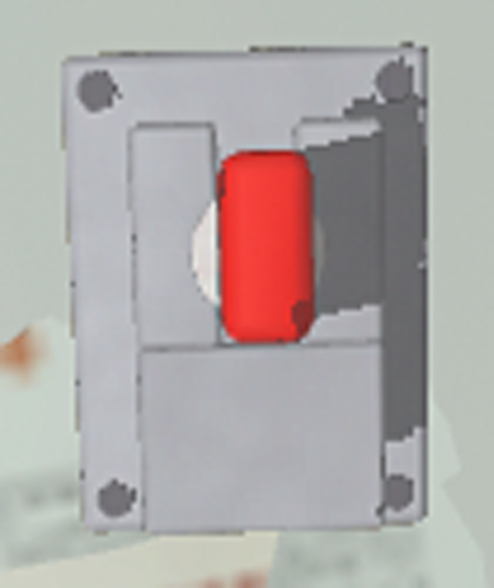

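Run:
```python
from h import *
np.set_printoptions(precision=1,suppress=True)
s=state();p=grab_frame("wrist")
a=atz(p,(324.9,143.6),137,s);b=atz(p,(326.4,142.4),195,s);print(a,b)
print("prong ends / closed",atz(p,(270+257/4.7,90+125/4.7),132,s),atz(p,(270+260/4.7,90+346/4.7),132,s))
# yaw check slot lines
for x0,x1 in((130,137),(384,384)): 
    u=atz(p,(270+x0/4.7,90+125/4.7),132,s);v=atz(p,(270+x1/4.7,90+346/4.7),132,s);print(np.degrees(np.arctan2(*(u-v)[[1,0]])))
t=(a+b)/2
go([t[0],t[1],240]);go([t[0],t[1],153])
```

```text
[493.7 308.9 137. ] [493.5 308.8 195. ]
prong ends / closed [469.2 313.2 132. ] [512.4 306.  132. ]
170.5498760543943
170.80525919606103
shift [2.4 0.3 2.7] yaw0 169.4 
shift [2.4 0.3 5.6] yaw0 169.4
```

Call:
drive_tool(rows="0.8 0.1 1 0 0 -0.1 0.5;0.8 0.1 1 0 0 0 0.5;0.78 0.1 1 0 0 0 0.5;0 0 0.8 0 0 0 0.5;0 0 0.8 0 0 0 0.5;0 0 0.7 0 0 0 0.5;0 0 0.5 0 0 0 0.5;0 0 0 0 0 0 0.5", force=40)

```text
t: 8.7
position: [494.9, 307.7, 145.8]
eef_rot: [[-0.986, 0.166, -0.002], [0.166, 0.986, -0.001], [0.001, -0.001, -1.0]]
wrist_force: [0.1, -0.8, 0.0]
opening: 0.499
grasp_force: 0.0
```

Run:
```python
from h import *
go([494.2,308.9,147],170.3)
```

```text
shift [ 0.03  0.04 -0.04] yaw0 170.5 turn(tool units) [-0.01 -0.01  0.02] shift if after turn [ 0.03  0.04 -0.04]
```

Call:
drive_tool(rows="0 0.04 0 0 0 0 0;0 0 0 0 0 0 0;0 0 0 0 0 0 0;0 0 0 0 0 0 0;0 0 0 0 0 0 0;0 0 0 0 0 0 0", force=45)

```text
t: 9.45
position: [495.5, 308.9, 147.1]
eef_rot: [[-0.986, 0.166, 0.0], [0.166, 0.986, -0.001], [-0.001, -0.001, -1.0]]
wrist_force: [0.0, -1.9, 4.6]
opening: 0.172
grasp_force: 45.0
```

Call:
drive_tool(rows="0 0 -0.3 0 0 0 0;0 0 -0.7 0 0 0 0;0 0 -1 0 0 0 0;0 0 -1 0 0 0 0;0 0 -1 0 0 0 0;0 0 -1 0 0 0 0;0 0 -1 0 0 0 0")

```text
t: 10.32
position: [495.1, 309.7, 327.7]
eef_rot: [[-0.986, 0.165, -0.0], [0.165, 0.986, 0.001], [0.0, 0.001, -1.0]]
wrist_force: [-0.4, 0.1, -0.3]
opening: 0.171
grasp_force: 45.0
```

Call:
drive_tool(rows="-0.54 -0.97 0 0 0 0 0;-0.54 -0.97 0 0 0 0 0;-0.54 -0.97 0 0 0 0 0;-0.54 -0.97 0 0 0 0 0;-0.54 -0.97 0 0 0 0 0;-0.54 -0.97 0 0 0 0 0;-0.54 -0.97 0 0 0 0 0;-0.54 -0.97 0 0 0 0 0;-0.54 -0.97 0 0 0 0 0;-0.54 -0.97 0 0 0 0 0;0 0 0 0 0 1 0;0 0 0 0 0 1 0;0 0 0 0 0 1 0;0 0 0 0 0 1 0;0 0 0 0 0 1 0;0 0 0 0 0 1 0;0 0 0 0 0 0.85 0;0 0 0 0 0 0 0")

```text
t: 12.58
position: [606.9, -3.8, 326.7]
eef_rot: [[-0.21, 0.978, 0.0], [0.978, 0.21, 0.0], [0.0, 0.0, -1.0]]
wrist_force: [-0.0, 0.6, -0.7]
opening: 0.168
grasp_force: 45.0
```

Run:
```python
from h import *
np.set_printoptions(precision=1,suppress=True)
s=state();p=grab_frame("wrist");save(p,"w3");print(s["t"],s["position"],s["opening"],s["wrist_force"])
u=np.array([-.208,.978,0]);C=np.array([604.7,4,0])
go(C-11.3*u+[0,0,250],102)
o=cv2.resize(p["frame"][100:480,220:440,::-1],None,fx=1.55,fy=1.55);cv2.imwrite("pics/w3z.png",o)
r=place_of(p,"hook_seat")[:1];print(r, r and proj(p,s["position"]+np.array([*( -6.7*-u[:2]),-114]),s))
```

```text
12.575 [606.9  -3.8 326.7] 0.16779564529828273 [-0.   0.6 -0.7]
shift [-0.1 -0.   2.6] yaw0 102.2 turn(tool units) [ 0. -0.  0.] shift if after turn [-0.1 -0.   2.6]
[{'position': [314.9, 223.1], 'conf': 0.6}] [316.3 228.1]
```

View pics/w3z.png

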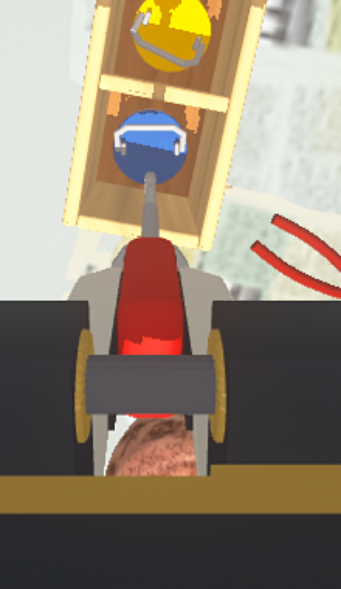

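The hook tip is in line with the middle of the bail, and the crossbar is square to the hook. Descending.

Call:
drive_tool(rows="-0.08 0 0.5 0 0 0 0;0 0 1 0 0 0 0;0 0 1 0 0 0 0;0 0 1 0 0 0 0;0 0 0.8 0 0 0 0;0 0 0.5 0 0 0 0;0 0 0.3 0 0 0 0;0 0 0.1 0 0 0 0;0 0 0 0 0 0 0;0 0 0 0 0 0 0")

```text
t: 13.92
position: [608.0, -6.7, 171.5]
eef_rot: [[-0.207, 0.978, 0.002], [0.978, 0.207, 0.0], [-0.0, 0.002, -1.0]]
wrist_force: [0.1, 0.1, -1.9]
opening: 0.166
grasp_force: 45.0
```

Call:
drive_tool(rows="0 0 0.06 0 0 0 0;0 0 0.06 0 0 0 0;0 0 0 0 0 0 0")

```text
t: 14.3
position: [607.3, -6.9, 166.9]
eef_rot: [[-0.207, 0.978, -0.0], [0.978, 0.207, -0.0], [0.0, -0.0, -1.0]]
wrist_force: [0.2, 0.3, -1.6]
opening: 0.169
grasp_force: 45.0
```

Call:
drive_tool(rows="0.1 0 0 0 0 0 0;0.14 0 0 0 0 0 0;0.14 0 0 0 0 0 0;0.14 0 0 0 0 0 0;0.1 0 0 0 0 0 0;0.05 0 0 0 0 0 0;0 0 0 0 0 0 0")

```text
t: 15.18
position: [603.3, 12.9, 167.1]
eef_rot: [[-0.208, 0.978, 0.0], [0.978, 0.208, 0.0], [-0.0, 0.0, -1.0]]
wrist_force: [-0.2, 0.0, -1.4]
opening: 0.169
grasp_force: 45.0
```

Run:
```python
from h import *
s=state();p=grab_frame("wrist");print(s["wrist_force"],s["position"])
cv2.imwrite("pics/w4z.png",cv2.resize(p["frame"][60:330,200:440,::-1],None,fx=2.2,fy=2.2,interpolation=2))
```

```text
[-0.23371474  0.04115797 -1.40545235] [603.29212188  12.90658094 167.10777936]
```

View pics/w4z.png

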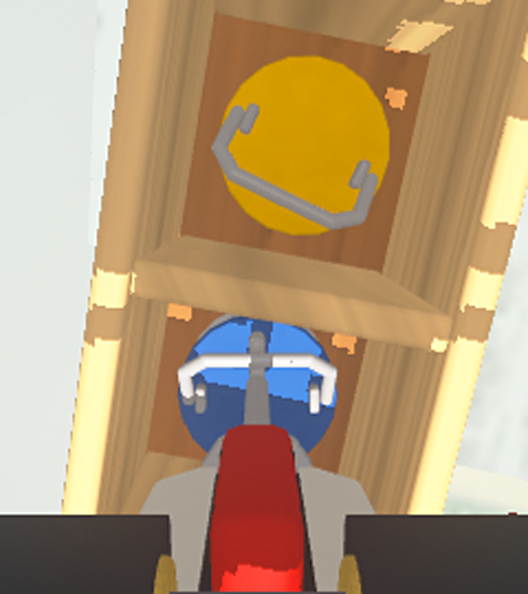

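The hook is now under the bar, with the tip visible beyond it at (257,340). I'll raise along the bail's arc, then lift.

Call:
drive_tool(rows="0 0 -0.15 0 0 0 0;0 0 -0.25 0 0 0 0;-0.11 0 -0.09 0 0 0 0;-0.16 0 -0.09 0 0 0 0;-0.18 0 -0.05 0 0 0 0;-0.19 0 -0.02 0 0 0 0;0 0 -0.1 0 0 0 0;0 0 -0.1 0 0 0 0;0 0 -0.1 0 0 0 0;0 0 0 0 0 0 0;0 0 0 0 0 0 0")

```text
t: 16.6
position: [607.2, -5.8, 195.5]
eef_rot: [[-0.208, 0.978, -0.0], [0.978, 0.208, 0.0], [0.0, -0.0, -1.0]]
wrist_force: [0.5, 0.0, -3.3]
opening: 0.168
grasp_force: 45.0
```

Call:
drive_tool(rows="0 0 -0.2 0 0 0 0;0 0 -0.4 0 0 0 0;0 0 -0.5 0 0 0 0;0 0 -0.5 0 0 0 0;0 0 -0.4 0 0 0 0;0 0 -0.2 0 0 0 0;0 0 0 0 0 0 0;0 0 0 0 0 0 0")

```text
t: 17.6
position: [606.9, -6.1, 261.0]
eef_rot: [[-0.207, 0.978, -0.001], [0.978, 0.207, -0.0], [0.0, -0.001, -1.0]]
wrist_force: [0.8, 0.0, -3.7]
opening: 0.168
grasp_force: 45.0
```

Run:
```python
from h import *
s=state();p=grab_frame("wrist");print(s["wrist_force"],s["position"])
cv2.imwrite("pics/w5z.png",cv2.resize(p["frame"][60:330,200:440,::-1],None,fx=2.2,fy=2.2,interpolation=2))
```

```text
[ 0.82114888  0.00913962 -3.65532191] [606.88120099  -6.11033887 260.97396104]
```

View pics/w5z.png

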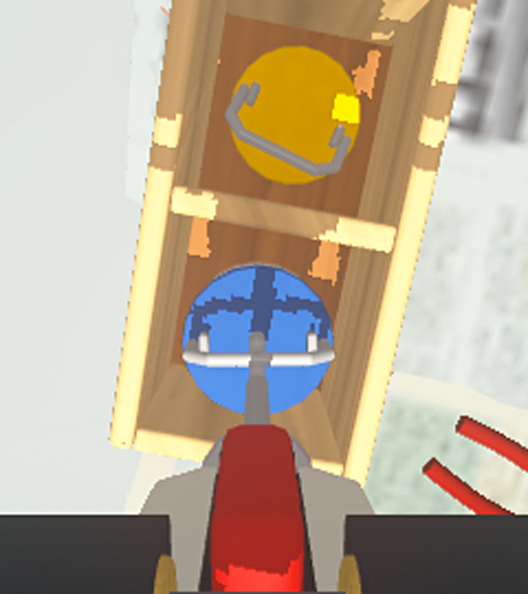

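The can hangs freely on the hook with the bail upright. Next I raise it clear and carry it to the mat.

Call:
drive_tool(rows="0 0 -0.3 0 0 0 0;0 0 -0.5 0 0 0 0;0 0 -0.6 0 0 0 0;0 0 -0.6 0 0 0 0;0 0 -0.6 0 0 0 0;0 0 -0.5 0 0 0 0;0 0 -0.3 0 0 0 0;0 0 0 0 0 0 0")

```text
t: 18.65
position: [607.5, -5.7, 364.3]
eef_rot: [[-0.208, 0.978, 0.001], [0.978, 0.208, 0.0], [-0.0, 0.001, -1.0]]
wrist_force: [-0.8, 0.6, -3.3]
opening: 0.171
grasp_force: 45.0
```

Call:
drive_tool(rows="-0.1 -0.07 0 0 0 0 0;-0.2 -0.14 0 0 0 0 0;-0.35 -0.24 0 0 0 0 0;-0.5 -0.34 0 0 0 0 0;-0.59 -0.4 0 0 0 0 0;-0.59 -0.4 0 0 0 0 0;-0.59 -0.4 0 0 0 0 0;-0.59 -0.4 0 0 0 0 0;-0.59 -0.4 0 0 0 0 0;-0.59 -0.4 0 0 0 0 0;-0.59 -0.4 0 0 0 0 0;-0.59 -0.4 0 0 0 0 0;-0.59 -0.4 0 0 0 0 0;-0.59 -0.4 0 0 0 0 0;-0.59 -0.4 0 0 0 0 0;-0.59 -0.4 0 0 0 0 0;-0.5 -0.34 0 0 0 0 0;-0.35 -0.24 0 0 0 0 0;-0.2 -0.14 0 0 0 0 0;-0.1 -0.07 0 0 0 0 0")

```text
t: 21.15
position: [478.4, -320.9, 363.5]
eef_rot: [[-0.208, 0.978, 0.0], [0.978, 0.208, 0.001], [0.001, 0.0, -1.0]]
wrist_force: [-0.6, 0.6, -3.4]
opening: 0.168
grasp_force: 45.0
```

Run:
```python
from h import *
np.set_printoptions(precision=1,suppress=True)
s=state();print(s["t"],s["position"],s["wrist_force"])
go([478,-322,186],102)
p=grab_frame("top")
for n,z in dict(mat=0,blue_can=186,blue_bail_pivot=226).items():
    for r in place_of(p,n)[:1]: print(n,round(r["conf"],2),np.array(r["position"]),atz(p,r["position"],z))
```

```text
21.15 [ 478.4 -320.9  363.5] [-0.6  0.6 -3.4]
shift [-0.  -0.   5.9] yaw0 102.0 turn(tool units) [ 0. -0. -0.] shift if after turn [-0.  -0.   5.9]
mat 0.86 [490.4 289.5] [ 484.5 -318.1    0. ]
blue_can 0.55 [511.1 282.9] [ 472.7 -305.5  186. ]
blue_bail_pivot 0.79 [518.2 275. ] [ 480.6 -306.1  226. ]
```

Call:
drive_tool(rows="0 0 0.2 0 0 0 0;0 0 0.4 0 0 0 0;0 0 0.6 0 0 0 0;0 0 0.7 0 0 0 0;0 0 0.7 0 0 0 0;0 0 0.7 0 0 0 0;0 0 0.7 0 0 0 0;0 0 0.6 0 0 0 0;0 0 0.4 0 0 0 0;0 0 0.3 0 0 0 0;0 0 0.2 0 0 0 0;0 0 0.1 0 0 0 0;0 0 0 0 0 0 0;0 0 0 0 0 0 0;0 0 0 0 0 0 0")

```text
t: 23.22
position: [478.6, -321.0, 195.9]
eef_rot: [[-0.207, 0.978, 0.001], [0.978, 0.207, -0.0], [-0.0, 0.001, -1.0]]
wrist_force: [-0.3, -0.0, -2.8]
opening: 0.166
grasp_force: 45.0
```

Call:
drive_tool(rows="0 0 0.05 0 0 0 0;0 0 0.05 0 0 0 0;0 0 0.05 0 0 0 0;0 0 0.05 0 0 0 0;0 0 0 0 0 0 0;0 0 0 0 0 0 0")

```text
t: 23.98
position: [478.4, -320.9, 189.6]
eef_rot: [[-0.207, 0.978, 0.0], [0.978, 0.207, 0.0], [-0.0, 0.0, -1.0]]
wrist_force: [0.4, 0.7, -2.2]
opening: 0.169
grasp_force: 45.0
```

Call:
drive_tool(rows="0 0 0.04 0 0 0 0;0 0 0.04 0 0 0 0;0 0 0 0 0 0 0;0 0 0 0 0 0 0")

```text
t: 24.48
position: [478.4, -320.9, 187.2]
eef_rot: [[-0.207, 0.978, 0.0], [0.978, 0.207, 0.0], [0.0, 0.0, -1.0]]
wrist_force: [0.1, -0.3, -3.2]
opening: 0.173
grasp_force: 45.0
```

Call:
drive_tool(rows="0 0 0.04 0 0 0 0;0 0 0.04 0 0 0 0;0 0 0.04 0 0 0 0;0 0 0 0 0 0 0")

```text
t: 24.98
position: [478.8, -320.9, 183.9]
eef_rot: [[-0.208, 0.978, 0.001], [0.978, 0.208, -0.0], [-0.0, 0.001, -1.0]]
wrist_force: [-0.3, -0.2, -0.4]
opening: 0.168
grasp_force: 45.0
```

Call:
drive_tool(rows="0 0 0.04 0 0 0 0;0 0 0.04 0 0 0 0;0 0 0.04 0 0 0 0;0 0 0 0 0 0 0")

```text
t: 25.48
position: [478.3, -320.9, 179.8]
eef_rot: [[-0.207, 0.978, -0.0], [0.978, 0.207, 0.0], [0.0, -0.0, -1.0]]
wrist_force: [0.5, 0.3, -0.5]
opening: 0.168
grasp_force: 45.0
```

Call:
drive_tool(rows="0 0 0.1 0 0 0 0;0 0 0.1 0 0 0 0;0 0 0.1 0 0 0 0;0 0 0.1 0 0 0 0;0 0 0.08 0 0 0 0;0 0 0 0 0 0 0;0 0 0 0 0 0 0;0 0 0 0 0 0 0")

```text
t: 26.48
position: [478.5, -321.0, 165.7]
eef_rot: [[-0.207, 0.978, 0.0], [0.978, 0.207, -0.0], [-0.0, 0.0, -1.0]]
wrist_force: [0.7, -0.1, -0.4]
opening: 0.167
grasp_force: 45.0
```

Run:
```python
from h import *
np.set_printoptions(precision=1,suppress=True)
s=state();p=grab_frame("wrist");save(p,"w6")
for n,z in dict(blue_can=5,blue_bail_pivot=45,hook_seat=51).items():
    for r in place_of(p,n)[:1]: print(n,round(r["conf"],2),np.array(r["position"]),atz(p,r["position"],z,s))
# wire: bright greyish pixels near can
h=p["frame"].astype(int)
for y in range(150,260,4):
    print(y,''.join('B' if v[2]>v[0]+40 else 'W' if v.min()>140 and v.max()-v.min()<30 else 'g' if v.max()-v.min()<30 else '.' for v in h[y,260:380:2]))
```

```text
blue_can 0.66 [316.2 208.1] [ 475.2 -305.9    5. ]
blue_bail_pivot 0.59 [312.7 222.2] [ 473.5 -311.6   45. ]
hook_seat 0.56 [316.5 225.8] [ 476.9 -312.7   51. ]
150 ............................................................
154 ............................................................
158 ............................................................
162 ............................................................
166 ............................................................
170 ............................................................
174 ............................................................
178 ............................................................
182 ........................gggggggggg..........................
186 ....................gBBBBBBBBBBBBBBBg.......................
190 .................BBBBBBBBBBBBBBBBBBBBBBB....................
194 ...............BBBBBBBBBBBBBBBBBBBBBBBBBBB..................
198 .............gBBBBBBBBBBBBBgggggBBBBBBBBBBBg................
202 ............gWWWWWWWWWWWWWWWWggggggWWWWWWWWgg...............
206 ..........WWWWWWBBBBBBBBB
[... 180 characters left out ...]
BWWWWWgBBBBBBBBBBWgggBBBBBBBBBWWWWWWB.............
222 ..........BWWWWWgBBBBBBBBBBggggBBBBBBBBBWWWWW.g.............
226 ...........BBBWWgBBBBBBBBBBggggBBBBBBBBBBWWBBB..............
230 ...........BBBBBBBBBBBBBBBBgggBBBBBBBBBBBBBBBB..............
234 ............BBBBBBBBBBBBBBgggggBBBBBBBBBBBBBB...............
238 .............BBBBBBBBBBBBBgggggBBBBBBBBBBBBB................
242 ...............BBBBBBBBBBBgggggBBBBBBBBBBB..................
246 .................BBBBBBBBBgggggBBBBBBBBB....................
250 ....................BBBBBBggggggBBBBB.......................
254 ............................................................
258 ....................................g.......................
```

The can is down and upright with the bail flopped away from the hook. Next I withdraw the hook.

Call:
drive_tool(rows="-0.1 0 0 0 0 0 0;-0.2 0 0 0 0 0 0;-0.25 0 0 0 0 0 0;-0.3 0 0 0 0 0 0;-0.3 0 0 0 0 0 0;-0.3 0 0 0 0 0 0;-0.25 0 0 0 0 0 0;0 0 0 0 0 0 0")

```text
t: 27.68
position: [488.9, -371.6, 165.4]
eef_rot: [[-0.206, 0.979, -0.0], [0.979, 0.206, -0.0], [-0.0, -0.0, -1.0]]
wrist_force: [1.0, -0.1, -2.4]
opening: 0.166
grasp_force: 45.0
```

Call:
drive_tool(rows="0 0 -0.3 0 0 0 0;0 0 -0.6 0 0 0 0;0 0 -0.8 0 0 0 0;0 0 -1 0 0 0 0;0 0 -1 0 0 0 0;0 0 -1 0 0 0 0;0 0 -0.7 0 0 0 0;0 0 0 0 0 0 0")

```text
t: 28.68
position: [490.1, -370.4, 330.0]
eef_rot: [[-0.208, 0.978, 0.004], [0.978, 0.208, -0.002], [-0.003, 0.004, -1.0]]
wrist_force: [0.0, 0.2, -1.6]
opening: 0.17
grasp_force: 45.0
```

Run:
```python
from h import *
np.set_printoptions(precision=1,suppress=True)
s=state();p=grab_frame("wrist");save(p,"w7");print(s["t"],s["position"])
for n,z in dict(blue_can=5,blue_bail_pivot=45,mat=0,hook_seat=s["position"][2]-114).items():
    for r in place_of(p,n)[:1]: print(n,round(r["conf"],2),np.array(r["position"]),atz(p,r["position"],z,s))
h=p["frame"];m=((h[:,:,2].astype(int)-h[:,:,0]>50)).astype(np.uint8);m[250:]=0
n,l,st,c=cv2.connectedComponentsWithStats(m)
for i in range(1,n):
    if st[i,4]>100: print(st[i],c[i],atz(p,c[i],41,s))
T=[495.5,308.9,330];go(T,170.5)
```

```text
28.675 [ 490.1 -370.4  330. ]
blue_can 0.71 [314.7 150.9] [ 475.4 -306.7    5. ]
blue_bail_pivot 0.65 [313.4 155.5] [ 474.9 -312.1   45. ]
hook_seat 0.9 [315.9 226.2] [ 488.5 -362.6  216. ]
[299 129  32   7 135] [313.1 132.3] [ 468.8 -285.1   41. ]
[ 291  140   48   39 1380] [314.7 158. ] [ 477.1 -314.9   41. ]
shift [22.1  4.9 -0.1] yaw0 102.0 turn(tool units) [-0.  -0.  -6.8] shift if after turn [ 3.5 22.4 -0.1]
```

Call:
drive_tool(rows="0.5 0.11 0 0 0 0 0;1 0.22 0 0 0 0 0;1 0.22 0 0 0 0 0;1 0.22 0 0 0 0 0;1 0.22 0 0 0 0 0;1 0.22 0 0 0 0 0;1 0.22 0 0 0 0 0;1 0.22 0 0 0 0 0;1 0.22 0 0 0 0 0;1 0.22 0 0 0 0 0;1 0.22 0 0 0 0 0;1 0.22 0 0 0 0 0;1 0.22 0 0 0 0 0;1 0.22 0 0 0 0 0;1 0.22 0 0 0 0 0;1 0.22 0 0 0 0 0;1 0.22 0 0 0 0 0;1 0.22 0 0 0 0 0;1 0.22 0 0 0 0 0;1 0.22 0 0 0 0 0")

```text
t: 31.42
position: [492.2, 229.8, 327.4]
eef_rot: [[-0.209, 0.978, -0.001], [0.978, 0.209, -0.0], [0.0, -0.001, -1.0]]
wrist_force: [0.4, -0.3, -0.9]
opening: 0.171
grasp_force: 45.0
```

Call:
drive_tool(rows="1 0.22 0 0 0 0 0;1 0.22 0 0 0 0 0;0.6 0.15 0 0 0 0 0;0 0 0 0 0 -1 0;0 0 0 0 0 -1 0;0 0 0 0 0 -1 0;0 0 0 0 0 -1 0;0 0 0 0 0 -1 0;0 0 0 0 0 -1 0;0 0 0 0 0 -0.85 0;0 0 0 0 0 0 0;0 0 0 0 0 0 0")

```text
t: 32.92
position: [494.1, 308.4, 327.6]
eef_rot: [[-0.986, 0.167, -0.0], [0.167, 0.986, -0.0], [0.0, -0.0, -1.0]]
wrist_force: [-0.1, -1.0, -1.3]
opening: 0.171
grasp_force: 45.0
```

Run:
```python
from h import *
np.set_printoptions(precision=2,suppress=True)
print(state()["t"],state()["position"],state()["opening"]);go([495.5,308.9,148.5],170.5)
```

```text
32.925 [494.13 308.36 327.56] 0.17052757047343325
shift [-0.04  0.03  5.97] yaw0 170.4 turn(tool units) [-0.   -0.   -0.01] shift if after turn [-0.04  0.03  5.97]
```

Call:
drive_tool(rows="-0.04 0.02 0.3 0 0 0 0;0 0 0.7 0 0 0 0;0 0 0.8 0 0 0 0;0 0 0.8 0 0 0 0;0 0 0.8 0 0 0 0;0 0 0.8 0 0 0 0;0 0 0.7 0 0 0 0;0 0 0.5 0 0 0 0;0 0 0.3 0 0 0 0;0 0 0.1 0 0 0 0;0 0 0 0 0 0 0;0 0 0 0 0 0 0")

```text
t: 34.42
position: [496.3, 308.9, 154.3]
eef_rot: [[-0.986, 0.166, 0.001], [0.166, 0.986, 0.001], [-0.001, 0.001, -1.0]]
wrist_force: [-0.3, 0.6, -1.4]
opening: 0.17
grasp_force: 45.0
```

Call:
drive_tool(rows="0 0 0.05 0 0 0 0;0 0 0.05 0 0 0 0;0 0 0 0 0 0 0;0 0 0 0 0 0 0")

```text
t: 34.92
position: [496.0, 308.5, 150.6]
eef_rot: [[-0.986, 0.166, -0.0], [0.166, 0.986, 0.0], [0.0, 0.0, -1.0]]
wrist_force: [-0.6, 0.4, -2.0]
opening: 0.168
grasp_force: 45.0
```

Call:
drive_tool(rows="0 0 0.05 0 0 0 0;0 0 0.05 0 0 0 0;0 0 0 0 0 0 0;0 0 0 0 0 0 0")

```text
t: 35.42
position: [496.0, 308.5, 147.6]
eef_rot: [[-0.986, 0.165, 0.0], [0.165, 0.986, 0.0], [0.0, 0.0, -1.0]]
wrist_force: [-0.1, -0.4, -2.2]
opening: 0.171
grasp_force: 45.0
```

Call:
drive_tool(rows="0 0 0.03 0 0 0 0;0 0 0.02 0 0 0 0;0 0 0 0 0 0 0;0 0 0 0 0 0 0")

```text
t: 35.92
position: [496.0, 308.7, 147.1]
eef_rot: [[-0.986, 0.166, 0.001], [0.166, 0.986, 0.0], [-0.001, 0.0, -1.0]]
wrist_force: [-0.9, -0.6, 5.7]
opening: 0.174
grasp_force: 45.0
```

Collar contact (+5.7 N). Releasing slowly and retreating upward.

Call:
drive_tool(rows="0 0 0 0 0 0 0.2;0 0 0 0 0 0 0.25;0 0 0 0 0 0 0.35;0 0 0 0 0 0 0.45;0 0 0 0 0 0 0.5;0 0 0 0 0 0 0.5")

```text
t: 36.67
position: [495.9, 308.5, 146.1]
eef_rot: [[-0.986, 0.166, -0.0], [0.166, 0.986, 0.0], [0.0, 0.0, -1.0]]
wrist_force: [0.1, -0.5, 0.1]
opening: 0.496
grasp_force: 0.0
```

Call:
drive_tool(rows="0 0 -0.2 0 0 0 0.5;0 0 -0.4 0 0 0 0.5;0 0 -0.7 0 0 0 0.5;0 0 -1 0 0 0 0.5;0 0 -1 0 0 0 0.5;0 0 -1 0 0 0 0.5;-0.8 0 -1 0 0 0 0.5;-0.8 0 -0.5 0 0 0 0.5;-0.8 0 0 0 0 0 0.5;0 0 0 0 0 0 0.5;0 0 0 0 0 0 0.5")

```text
t: 38.05
position: [565.6, 297.2, 320.4]
eef_rot: [[-0.986, 0.164, -0.001], [0.164, 0.986, 0.0], [0.001, 0.0, -1.0]]
wrist_force: [-0.1, -0.4, -0.2]
opening: 0.502
grasp_force: 0.0
```

Run:
```python
from h import *
np.set_printoptions(precision=1,suppress=True)
s=state();p=grab_frame("wrist");save(p,"w8");print(s["t"],s["position"])
for n,z in dict(picker=132,stand_seat=132).items():
    for r in place_of(p,n)[:1]: print(n,round(r["conf"],2),np.array(r["position"]),atz(p,r["position"],z,s))
h=p["frame"].astype(int);m=((h[:,:,0]>150)&(h[:,:,1]<90)&(h[:,:,2]<90)).astype(np.uint8);m[250:]=0
n,l,st,c=cv2.connectedComponentsWithStats(m)
for i in range(1,n):
    if st[i,4]>100: print(st[i],c[i],atz(p,c[i],195,s))
p=grab_frame("top")
for n,z in dict(picker=132,blue_can=5,mat=0,yellow_can=8).items():
    for r in place_of(p,n)[:1]: print(n,round(r["conf"],2),np.array(r["position"]),atz(p,r["position"],z))
```

```text
38.05 [565.6 297.2 320.4]
picker 0.66 [318.3 144.5] [494.5 311.5 132. ]
stand_seat 0.77 [311.  143.9] [492.8 304.6 132. ]
[307 124  19  41 746] [316.1 144. ] [494.5 309.3 195. ]
picker 0.62 [174. 267.] [500.4 300.1 132. ]
mat 0.92 [491.5 291.1] [ 481.3 -320.2    0. ]
```

Run:
```python
from h import *
p=grab_frame("top");h=p["frame"].astype(int)
for nm,m in(("blue",h[:,:,2]-h[:,:,0]>50),("yel",(h[:,:,0]-h[:,:,2]>110)&(h[:,:,1]>110))):
    n,l,st,c=cv2.connectedComponentsWithStats(m.astype(np.uint8))
    for i in range(1,n):
        if st[i,4]>60: print(nm,st[i],c[i].round(),atz(p,c[i],41).round())
```

```text
blue [305  61  36  32 889] [323.  77.] [932.  32.  41.]
blue [133  86  20  18 250] [142.  94.] [889. 419.  41.]
blue [332  91  12  19  91] [337. 100.] [879.   1.  41.]
blue [485 275  22  31 436] [496. 289.] [ 480. -318.   41.]
blue [477 280  11  24 135] [481. 292.] [ 474. -289.   41.]
yel [272 211  14  26 274] [279. 224.] [608. 116.  41.]
```

The blue can is round and upright at the mat's centre, the yellow can is in its well, and the picker is hanging in the fork.

```bash
python3 -c "
from station import *
print(close_job())"
```

```text
the job is handed in; nothing more can be done
None
```

The job is handed in at about 38 s of the 72 s: blue canister upright on the cork mat and unhooked, picker back in its fork, yellow canister still in its well, all checked on camera; the judge returned no verdict.

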